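# Scrub out the lure-dipping pot and set it on a levelled stand

### The arm

A 6-joint arm with a two-finger parallel gripper is mounted at the origin on the work surface. World frame = base frame: x ahead of the robot, y to its left, z up, the work surface at z = 0. Lengths are in m, angles in degrees, forces in N, time in s.
With the tool pointing down it reaches from about 0.25 to 0.725 m from the base axis. Payload 9.7 kg.
Tool frame: the origin (TCP) lies midway between the tips of the shut fingers; the grasp point (between the pads) lies 19 mm behind it; z points along the fingers, y is the line along which they close (so a half turn about z gives the same grasp; the last joint's range is limited). The gripper opens to 85 mm and grips with 20 to 120 N. Pads are 22 mm wide; open, the fingers measure 114 mm over their backs; the gripper's body (76 mm by 85 mm) begins 54 mm behind the grasp point. The pads swing forward as they close: fully open they stand 13 mm farther back than shut.
Start: joints at [67.552, 4.979, 10.078, 95.1, 0, 90], TCP at [0.21, 0.508, 0.231] pointing down, gripper open.
Joint ranges: [-179.16, 179.16], [-48.56, 103.87], [-65.8, 70.77], [-126.05, 130.52], [-82.76, 87.17], [-180, 180]. Speed limits (degrees/s): [127.2, 127.2, 147.25, 180, 180, 180].

### API

Orientations are given as [roll, pitch, yaw] about the fixed x, y, z axes, in that order (R = Rz(yaw) Ry(pitch) Rx(roll)).
In Python, from workcell import bot gives the robot as it stands. The module is installed in compiled form; this text tells all that it offers.
- The arm moves only by the tool send_rows, never from a script. Its argument "moves" is one flat list of numbers, 7 for each row, row after row: the shift along the world's x, y, z normalised to -1 to 1, where 1 is 0.025 m, then the turn, a rotation vector about the world's x, y, z normalised to -1 to 1, where 1 is 0.15 rad, then the closure, from -1 (fully open) to 1 (shut), so that 0 is half open. A call has 1 to 8 rows; each row shifts and turns the commanded pose from where the row before left it; what a row does not reach is not made up. A row lasts 1/8 s, in which the tool goes at most 62.5 mm and 10.7 degrees, less where a joint would pass 70% of its speed; a pose out of reach is approached as far as the arm can. A call with a number of a shift or a turn outside -1 to 1 is refused whole. A call with a gripper value outside its range is refused whole. The fingers move at their own pace and stop on an object; "squeeze" is the grip in N (left out, the last holds). Time passes only in rows, so rows that do not move let the fingers close. It gives the time, the measured TCP pose, the force, the opening and the grip force at its end, in the units of the state.
- bot.get_obs(): the state, without advancing time (a new reading comes with each control period).
- bot.camera(name): name is "scene" or "top" or "wrist"; returns a dict with "color" (384x512x3 uint8, red, green, blue), "camera_matrix" (3x3 intrinsics, pixels), "D" ([k1, k2, p1, p2, k3] as OpenCV has them; the pictures are not rectified), "R" (3x3) and "t" (3): a world point X has camera coordinates R X + t. Camera axes: x right, y down, z forward; pixel columns grow to the right and rows downward; lengths in m; the calibration is good to about 2 mm. A picture is of the moment at which its call begins. There is no depth.
- bot.job_done(): hands the job in; it is judged then, once.
Trained networks look in the newest picture that a camera, given by its name, has taken for a name from the list of things; names that differ only in an ending like _2 or _b are one class to them, and where a whole thing is asked for, a point or a joint stands for the part that bears it (a point fixed in the world has none). Each returns a list of dicts, best first, with "p" (0 to 1); they miss things now and then, are a little off and sometimes report something else, mostly with a low value. They report only what shows in the picture. A call takes as long as a camera call. They do not tell look-alikes from the thing itself.
- bot.boxes_of(camera, query): "extent" ([left, top, right, bottom] in pixels, round what is visible of it).
- bot.trace(camera, query): "region" (384x512 bool, what is visible of it) and "extent" ([left, top, right, bottom] in pixels, round what is visible of it).
- bot.landmark_of(camera, query): "pixel" ([column, row] in pixels: a listed point, or the origin of a listed thing).
The state is a dict: "time": time; "q": joint angles; "qd": joint speeds; "joint_efforts": joint torques, N m; "ee_pos": TCP position; "tcp_rot": TCP orientation; "wrist_force": force on the tool from outside, world axes, zero at the start; "torque": the same for the moment, N m; "opening": finger opening in m; "grasp_force": force on a finger pad.
Only numpy, scipy, OpenCV 4.12 (cv2) and the standard library are available. Lean on these libraries where they do the work, as an engineer would, in place of code of your own. Each camera call takes 0.05 s, during which the arm holds its last target. There are 200 camera calls.

### The job

Take the long brush out of its black holder and scrub out the metal dipping pot where it stands: run the brush up and down inside so that it reaches the bottom three times, drawing it up past half the pot's height in between, then stand the brush back in its holder and let go of it. Next turn the orange wing knob of the stand until its hinged plate is level, and only then lower the pot onto the plate, wholly on the round black pad, and leave it standing there. Do not tip the pot over or push the other bench things about.

Things in the scene. Friction and masses are not known exactly. Their poses are not given: they have to be found in the camera images.
- brush: Pot brush, 200 mm long, 0.12 kg, standing upright in the holder. Origin: centre of the flat lower end of the bristle head, z along the brush to the handle. Olive-yellow rigid bristle head 37 mm across, z 0 to 85 mm; steel stem 8 mm across to 125 mm; round wooden handle 22 mm across from 125 to 200 mm, red band near its top. Grip it from above at about z = 165 mm.
- holder: Black round brush holder, fixed to the bench: an open sleeve 56 mm outside, 48 mm inside, 80 mm tall, with an 84 mm foot 6 mm thick. Origin: centre of its underside; its inner floor is at z = 6 mm. The brush stands loosely in it.
- pot: Loose aluminium pot with an olive band round it, open at the top, 62 mm outside, 54 mm inside, 100 mm tall, wall 4 mm, bottom 5 mm thick, about 0.28 kg. Origin: centre of its underside, z up. To carry it, grip it across its outside diameter near the rim, from above. The pot, the holder and the green jar swap places from start to start.
- stand: Levelling stand, fixed to the bench: dark steel base 160 x 260 x 18 mm. Origin: at bench height under the middle of its hinged plate; x points to the hinge side, the knob is on the -y side.
- pad (a point): Centre of the round black pad (110 mm across, flush) on the upper face of the aluminium plate. The plate is 132 x 130 x 8 mm; its hinge is along the stand's y axis, 72 mm from the pad centre on the stand's +x side. Level, this point is 58 mm above the bench; it turns with the plate, z is the plate's normal.
- plate (a joint): Tilt of the hinged plate (rad): 0 is level, negative: the edge away from the hinge is low. It follows the knob: 0.12 rad for each rad of the knob. It starts with that edge low.
- knob (a joint): Angle of the orange wing knob (rad), growing clockwise seen from above, which raises the low edge; range -1.6 to 0.8. The plate is level at 0: wing along the stand's x axis, its white line pointing at the white mark on the base. Stays where left (0.15 N m to turn). Starts 0.6 to 1.35 rad short of level.
- knob_grip (a point): Grip point of the wing knob, on its upright axis, 78 mm above the bench. The wing is 64 mm long along this point's x axis, 14 mm thick (y) and 32 mm tall, from 53 to 85 mm above the bench, on a 30 mm hub. At the stand it is 20 mm towards -x and 135 mm towards -y from the stand's origin.
- jar: Bystander: green glass jar with blue cap, 60 mm across, 75 mm tall. Origin: centre of its underside.
- glue: Bystander: white glue bottle, orange label, blue cap, 44 mm across, 115 mm tall. Origin: centre of its underside.
- jar2: Bystander: amber jar with black cap, 56 mm across, 70 mm tall. Origin: centre of its underside.
- spool: Bystander: yellow thread spool, 48 mm across, 60 mm tall. Origin: centre of its underside.
- lure: Bystander: olive fishing lure lying on the bench, 80 x 24 x 20 mm. Origin: centre of its underside.
Things that resemble listed ones, but are neither listed nor needed, are in the scene too. What is shaped like the brush but blue is not meant.

How it is judged (in metres and radians):
On the way, in this order (a step that is already met when the one before it is completed fails the run):
1. the brush reaches the bottom of the standing pot (its lower end within 20 mm of the inner floor) (horizontal distance between brush and pot below 0.027 m and height (world z) of pot below 0.012 m and angle between pot's own z axis and vertical below 0.2 rad and z of brush in the frame of pot between -0.01 and 0.025 m).
2. it is drawn up inside past half the pot's height (horizontal distance between brush and pot below 0.027 m and height (world z) of pot below 0.012 m and angle between pot's own z axis and vertical below 0.2 rad and z of brush in the frame of pot between 0.05 and 0.1 m).
3. it reaches the bottom a second time (all of step 1).
4. it is drawn up past half height again (all of step 2).
5. it reaches the bottom a third time (all of step 3).
6. the brush stands in its holder again, let go (horizontal distance between brush and holder below 0.018 m and z of brush in the frame of holder below 0.014 m and angle between brush's own z axis and vertical below 0.3 rad and contact force between the fingers and brush below 0.1 N), for 0.2 s.
7. the plate is level (within 0.02 rad) while the pot is not yet on it (value of joint plate between -0.02 and 0.02 rad and contact force between pot and stand below 0.1 N), for 0.2 s.
8. the pot is over the pad, still gripped, no more than 12 mm above it (horizontal distance between pot and pad below 0.024 m and angle between pot's own z axis and vertical below 0.06 rad and z of pot in the frame of pad below 0.012 m and contact force between the fingers and pot above 0.5 N).
At the end, for the whole second after the job is handed in: The brush stands in its holder (lower end on its floor, within 18 mm of its axis, lean under 0.3 rad); the plate is level within 0.02 rad; the pot stands upright on it, its centre within 24 mm of the pad centre; all at rest (horizontal distance between brush and holder below 0.018 m and z of brush in the frame of holder below 0.014 m and angle between brush's own z axis and vertical below 0.3 rad and value of joint plate between -0.02 and 0.02 rad and horizontal distance between pot and pad below 0.024 m and angle between pot's own z axis and vertical below 0.06 rad and z of pot in the frame of pad between -0.006 and 0.006 m and linear speed of pot below 0.02 m/s and linear speed of brush below 0.03 m/s and velocity of joint plate between -0.02 and 0.02 rad/s); the robot touches nothing.
It fails at once if the pot is tipped (over 0.6 rad) (angle between pot's own z axis and vertical above 0.6 rad).
It fails at once if a bystander is pushed more than 30 mm or tipped over (distance of any of jar, glue, jar2, spool, lure from where it was at the start of the episode above 0.03 m or angle between any of jar, glue, jar2, spool, lure's own z axis and vertical above 0.6 rad).
It also fails if it takes over 72 s, if anything falls off the work surface, if the arm or the gripper's body presses on something with over 40 N, if the wrist force passes 120 N, or if a joint passes its speed limit or range.

## Working session

There is one attempt and no reset: what is moved stays moved. The work goes in short steps, Python scripts to look and compute and a tool call to move; the robot and the scene stay as the last step left them, time stands still between calls to the robot, and variables do not carry over. Pictures are saved under pics/ and viewed, at most 10 in all, crops included, and the job is handed in when it is done.

Besides the shell and the picture viewer there is one more tool, called after "Call:" by a JSON object that holds its "method" and its "body", one argument or row to a line. send_rows: Moves the arm, as the interface text tells. Its arguments: {"type":"object","properties":{"moves":{"type":"array"},"squeeze":{"type":"number"}},"required":["moves"]}

```bash
mkdir -p pics; python3 - <<'E'
from workcell import bot
import cv2,numpy as np
ims=[]
for c in ("scene","top"):
    d=bot.camera(c); ims.append(d["color"])
    print(c,d["camera_matrix"].round(1).tolist(),d["D"],d["R"].round(3).tolist(),d["t"].round(3).tolist())
    for n in "brush holder pot stand pad knob_grip jar glue jar2 spool lure".split():
        r=bot.landmark_of(c,n); print(n,[(np.round(x["pixel"]).tolist(),round(x["p"],2)) for x in r[:3]])
cv2.imwrite("pics/a.png",ims[0][:,:,::-1]);cv2.imwrite("pics/b.png",ims[1][:,:,::-1])
print(bot.get_obs())
E
```

```text
scene [[469.6, 0.0, 254.5], [0.0, 469.6, 197.9], [0.0, 0.0, 1.0]] [-0.08337415  0.          0.          0.          0.        ] [[-0.87, 0.493, -0.014], [0.328, 0.558, -0.763], [-0.368, -0.668, -0.647]] [0.491, -0.144, 1.305]
brush [([350.0, 230.0], 0.71), ([278.0, 225.0], 0.38)]
holder [([324.0, 266.0], 0.9)]
pot [([385.0, 316.0], 0.8)]
stand [([227.0, 165.0], 0.79)]
pad [([227.0, 148.0], 0.61)]
knob_grip [([205.0, 111.0], 0.72)]
jar [([277.0, 225.0], 0.92), ([285.0, 341.0], 0.75)]
glue [([206.0, 275.0], 0.72), ([205.0, 115.0], 0.41)]
jar2 [([277.0, 225.0], 0.92), ([285.0, 341.0], 0.75)]
spool []
lure [([192.0, 231.0], 0.66), ([384.0, 315.0], 0.28)]
top [[460.3, 0.0, 254.5], [0.0, 460.3, 191.3], [0.0, 0.0, 1.0]] [0.0213202 0.        0.        0.        0.       ] [[-0.011, -1.0, 0.01], [-0.993, 0.009, -0.121], [0.121, -0.011, -0.993]] [-0.004, 0.575, 1.079]
brush [([188.0, 262.0], 0.88), ([171.0, 216.0], 0.68)]
holder [([167.0, 212.0], 0.73)]
pot [([100.0, 229.0], 0.88)]
stand [([341.0, 214.0], 0.74)]
pad [([346.0, 213.0], 0.76), ([228.0, 208.0], 0.39)]
knob_grip [([406.0, 212.0], 0
[... 211 characters left out ...]
0], 0.31)]
lure [([259.0, 140.0], 0.87)]
{'time': 1.2, 'q': array([6.75518174e+01, 4.97915654e+00, 1.00782521e+01, 9.50998331e+01,
       4.29128545e-04, 9.00002479e+01]), 'qd': array([-0.00277239,  0.08915491,  0.10677633, -0.02159193, -0.07863805,
        0.07477199]), 'joint_efforts': array([ 1.53775700e-04, -5.20103395e+01,  4.64855433e+01,  2.02649513e-03,
        6.60571868e-05,  2.25624873e-06]), 'ee_pos': array([0.21001225, 0.50831978, 0.23128202]), 'tcp_rot': array([-1.79999262e+02, -4.29125353e-04,  1.57551569e+02]), 'wrist_force': array([0.06513479, 1.08206375, 0.09636206]), 'torque': array([-0.06672606,  0.00100973,  0.00931454]), 'grasp_force': 0.0, 'opening': 0.085641505788143}
```

View pics/a.png

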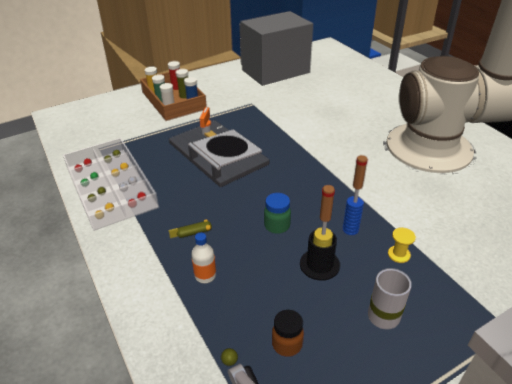

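View pics/b.png

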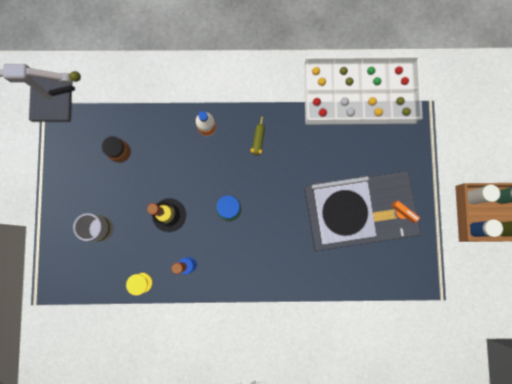

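The pot is at scene (388,298) and top (91,228). The olive-yellow brush stands in the black holder at scene (322,240) and top (167,214). The blue look-alike brush is at scene (353,210) and top (184,267) and isn't the one meant. The stand is at top (346,213) and the knob wing at top (406,211).

```bash
cat > h.py <<'E'
from workcell import bot
import cv2,numpy as np
from scipy.optimize import least_squares
def proj(d,P):
    return cv2.projectPoints(np.asarray(P,float).reshape(-1,3),cv2.Rodrigues(d["R"])[0],d["t"],d["camera_matrix"],d["D"])[0][:,0]
def ray(d,px,z):
    u=cv2.undistortPoints(np.array([[px]],float),d["camera_matrix"],d["D"])[0,0]
    v=d["R"].T@np.array([u[0],u[1],1]);c=-d["R"].T@d["t"]
    return c+v*(z-c[2])/v[2]
a=np.linspace(0,2*np.pi,48)
def cyl(x,y,parts):
    return np.vstack([np.c_[x+r*np.cos(a),y+r*np.sin(a),0*a+z] for r,z in parts])
def ext(d,P):
    p=proj(d,P);return np.r_[p.min(0),p.max(0)]
def fitcyl(obs,parts,x0):
    f=lambda s:np.concatenate([ext(d,cyl(s[0],s[1],parts))-e for d,e in obs])
    r=least_squares(f,x0,loss="soft_l1");return r.x,r.fun
E
python3 - <<'E'
from h import *
D={c:bot.camera(c) for c in("scene","top")}
P={"pot":[(.031,0),(.031,.1)],"holder":[(.042,0),(.042,.006),(.028,.08)],"jar":[(.03,0),(.03,.075)],"glue":[(.022,0),(.02,.1),(.01,.115)],"jar2":[(.028,0),(.028,.07)],"spool":[(.024,0),(.024,.06)]}
near={"pot":(91,228),"holder":(167,214),"jar":(228,207),"glue":(205,123),"jar2":(116,150),"spool":(138,285)}
snear={"pot":(388,298),"holder":(320,252),"jar":(277,213),"glue":(204,260),"jar2":(288,333),"spool":(402,245)}
for n in P:
    obs=[]
    for c,nr in(("top",near),("scene",snear)):
        r=[x["extent"] for x in bot.trace(c,n)]
        r=[e for e in r if np.hypot((e[0]+e[2])/2-nr[n][0],(e[1]+e[3])/2-nr[n][1])<22]
        if r: obs.append((D[c],np.array(r[0],float)))
    x0=ray(D["top"],near[n],.05)[:2]
    print(n,len(obs),x0.round(3),*[q.round(4 if i==0 else 1) for i,q in enumerate(fitcyl(obs,P[n],x0))] if obs else "")
d=D["top"];s=D["scene"]
print("handle top",ray(d,(152.5,208.5),.206),ray(s,(328,189),.206),"blue top",ray(d,(177,268),.2),ray(s,(362,158),.2))
print("lure",ray(d,(259,137),.01),"knob",ray(d,(406,211),.085))
img=np.vstack([cv2.resize(d["color"][165:260,295:445],None,fx=4,fy=4,interpolation=cv2.INTER_CUBIC)[:, :600]])
img2=cv2.resize(s["color"][180:290,240:400],None,fx=4,fy=4,interpolation=cv2.INTER_CUBIC)[:, :600]
cv2.imwrite("pics/c.png",img[:,:,::-1]);cv2.imwrite("pics/d.png",img2[:,:,::-1])
E
```

```text
pot 2 [0.49  0.376] [0.4885 0.3667] [-1.  -0.5 -0.3 -3.5 -0.7 -4.2  5.4 -1.2]
holder 2 [0.521 0.198] [0.5234 0.2064] [-2.  -0.7 -0.3 -0.4 -1.3 -2.4  2.6 -1.5]
jar 2 [0.536 0.054] [0.5347 0.052 ] [ 1.2 -3.3 -1.   0.7 -0.6 -0.3  3.   0.1]
glue 1 [0.741 0.109] [0.7365 0.1111] [-0.7 -1.5  0.8  2.1]
jar2 2 [0.676 0.322] [0.6841 0.3275] [-3.9 -2.   1.2 -1.4  0.6 -1.   0.5 -0.2]
spool 2 [0.357 0.263] [0.3605 0.2685] [-3.6 -0.5 -1.2  0.3  0.3 -1.  -2.1 -3.5]
handle top [0.5205504  0.19981543 0.206     ] [0.52431897 0.20349125 0.206     ] blue top [0.4005166 0.1499408 0.2      ] [0.40343174 0.15335    0.2       ]
lure [ 0.71487706 -0.02252762  0.01      ] knob [ 0.51956816 -0.35694308  0.085     ]
```

View pics/c.png

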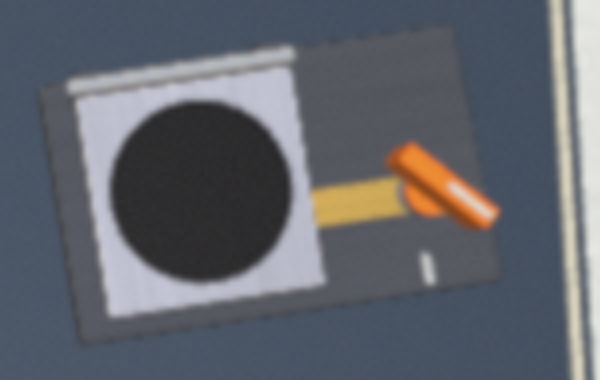

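View pics/d.png

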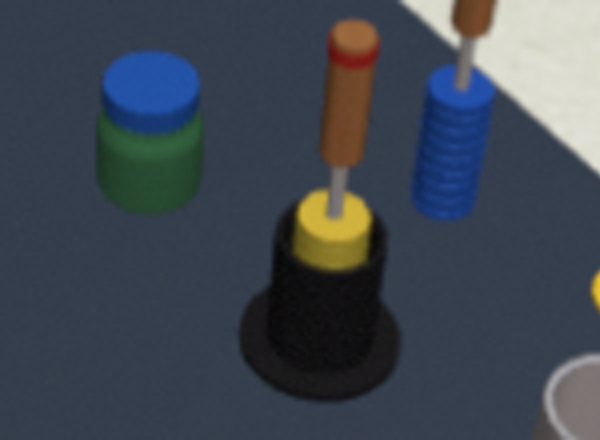

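The target is the yellow-headed brush with the red band in the black holder (crop d around (340,200)). The other one, with the blue head (crop d around (450,150)), is the look-alike. Crop c shows the stand turned about 8° and the knob wing about 45° short of level, with its white line pointing lower right.

Call:
{"method": "send_rows", "body": {
  "moves": [1, -0.5, 0.35, 0, 0, 0, -1, 1, -0.5, 0.35, 0, 0, 0, -1, 1, -0.5, 0.35, 0, 0, 0, -1, 1, -0.5, 0.35, 0, 0, 0, -1, 1, -0.5, 0.35, 0, 0, 0, -1, 1, -0.5, 0.35, 0, 0, 0, -1, 1, -0.5, 0.35, 0, 0, 0, -1, 1, -0.5, 0.35, 0, 0, 0, -1],
  "squeeze": 40
}}

```text
time: 2.9
ee_pos: [0.4108, 0.4078, 0.3016]
tcp_rot: [180.0, 0.0, 157.5]
wrist_force: [-0.1, -0.5, 0.6]
opening: 0.0851
grasp_force: 0.0
```

```bash
python3 - <<'E'
from h import *
w=bot.camera("wrist");t=bot.camera("top")
print(bot.get_obs()["ee_pos"],"cam",-w["R"].T@w["t"],w["R"].round(2).tolist())
for n in("pot","holder"):
    print(n,[(np.round(x["extent"]),round(x["p"],2)) for x in bot.trace("wrist",n)])
for n,p in(("pot",(.4885,.3667,.1)),("pot2",(.49,.376,.1)),("brush",(.522,.202,.206)),("hold",(.523,.206,.08))): print(n,proj(w,p).round())
C=lambda p:ray(t,(295+p[0]/4,165+p[1]/4),.018)[:2]
c=np.array([C(p) for p in((38,88),(452,28),(500,275),(83,343))])
print("base",c.round(4).tolist(),c.mean(0), [np.hypot(*(c[i]-c[i-1])).round(3) for i in range(4)])
e=(c[1]-c[0]+c[2]-c[3]);print("yaw",np.degrees(np.arctan2(e[0],-e[1])))
print("mark",C((427,267)),"hinge",ray(t,(295+68/4,165+87/4),.054),ray(t,(295+295/4,165+54/4),.054))
cv2.imwrite("pics/e.png",w["color"][:,:,::-1])
E
```

```text
[0.41196761 0.40738467 0.30175662] cam [0.33705451 0.43827904 0.44435181] [[0.38, 0.92, -0.0], [0.88, -0.36, 0.31], [0.28, -0.12, -0.95]]
pot [(array([229., 185., 279., 260.]), 0.58)]
holder [(array([140., 240., 193., 304.]), 0.76)]
pot [[250. 236.]]
pot2 [[258. 235.]]
brush [[112. 363.]]
hold [[152. 291.]]
base [[0.5862, -0.1329], [0.6212, -0.3896], [0.4689, -0.4109], [0.4304, -0.1564]] [ 0.52666412 -0.27243767] [np.float64(0.158), np.float64(0.259), np.float64(0.154), np.float64(0.257)]
yaw 8.18381363288114
mark [ 0.47417436 -0.36684664] hinge [ 0.58193369 -0.14641935  0.054     ] [ 0.60052525 -0.2825374   0.054     ]
```

View pics/e.png

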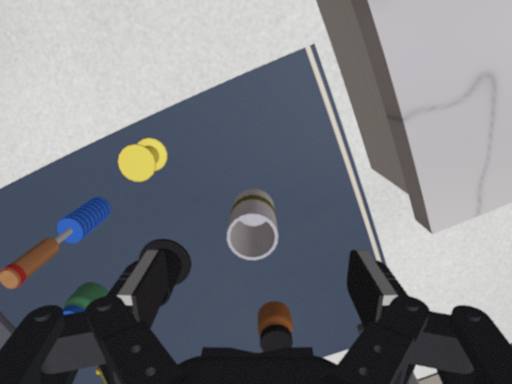

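Wrist view: the pot rim centre is at (253,235), the holder at (165,265), and the yellow spool, blue brush and jars are clear of the path.

```bash
python3 - <<'E'
from h import *
w=bot.camera("wrist")
e=[x["extent"] for x in bot.trace("wrist","pot")][0]
# rim: left,right,bottom extents come from the rim circle
for px in((252.5,235.5),): print(ray(w,px,.1))
s=least_squares(lambda s:(ext(w,cyl(s[0],s[1],[(.031,.1),(.031,0)]))-e),(.489,.37));print(e,s.x,s.fun)
# top view rim
print(ray(bot.camera("top"),(90,227.5),.1))
E
```

```text
[0.48775122 0.37037703 0.1       ]
[227.4, 186.0, 281.1, 261.1] [0.49021825 0.37160728] [ 0.93449741  1.50234033 -0.93326052 -1.43219196]
[0.48844808 0.36085468 0.1       ]
```

Call:
{"method": "send_rows", "body": {
  "moves": [0.5, -1, 0, 0, 0, 0, -1, 0.5, -1, 0, 0, 0, 0, -1, 0.5, -1, 0, 0, 0, 0, -1, 0.2, -1, 0, 0, 0, 0, -1, 0, -1, 0, 0, 0, 0, -1, 0, -0.6, 0, 0, 0, 0, -1]
}}

```text
time: 4.0
ee_pos: [0.452, 0.2678, 0.3014]
tcp_rot: [180.0, 0.0, 157.6]
wrist_force: [0.6, -0.3, 0.1]
opening: 0.0853
grasp_force: 0.0
```

```bash
python3 - <<'E'
from h import *
w=bot.camera("wrist");print(bot.get_obs()["ee_pos"])
for z,p in((.206,(.522,.202,.206)),(.08,(.523,.206,.08)),(.1,(.489,.3695,.1))): print(proj(w,p).round())
for n in("brush","holder","pot"): print(n,[(np.round(x["extent"]),round(x["p"],2)) for x in bot.trace("wrist",n)])
cv2.imwrite("pics/f.png",w["color"][:,:,::-1])
E
```

```text
[0.45207701 0.26677884 0.30169932]
[[218. 291.]]
[[233. 231.]]
[[354. 161.]]
brush [(array([ 92., 136., 180., 205.]), 0.71), (array([202., 213., 246., 298.]), 0.68), (array([332., 255., 353., 306.]), 0.63)]
holder [(array([206., 180., 262., 248.]), 0.92)]
pot [(array([310., 125., 378., 185.]), 0.82)]
```

View pics/f.png

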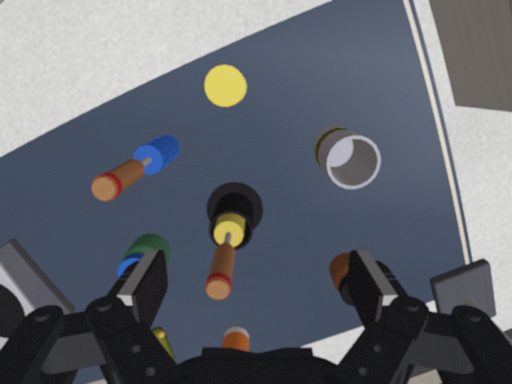

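The handle top is at (218,287), the bristle head top at (230,226) and the pot rim at (355,161), all matching the estimates.

```bash
python3 - <<'E'
from h import *
w=bot.camera("wrist")
print("handle",ray(w,(218.5,287.5),.206),"head",ray(w,(230,227),.091),"pot",ray(w,(355,161.5),.1), bot.get_obs()["ee_pos"])
E
```

```text
handle [0.51901751 0.20465986 0.206     ] head [0.51326833 0.20833656 0.091     ] pot [0.49021917 0.37153518 0.1       ] [0.45235973 0.26899794 0.30121299]
```

Call:
{"method": "send_rows", "body": {
  "moves": [0.9, -0.86, 0, 0, 0, 0, -1, 0.9, -0.86, 0, 0, 0, 0, -1, 0.9, -0.86, 0, 0, 0, 0, -1, 0, 0, -1, 0, 0, 0, -1, 0, 0, -1, 0, 0, 0, -1, 0, 0, -1, 0, 0, 0, -1, 0, 0, -1, 0, 0, 0, -1, 0, 0, -1, 0, 0, 0, -1]
}}

```text
time: 5.25
ee_pos: [0.5199, 0.2047, 0.1751]
tcp_rot: [-180.0, -0.0, 157.6]
wrist_force: [0.6, -0.1, -0.5]
opening: 0.0851
grasp_force: 0.0
```

Call:
{"method": "send_rows", "body": {
  "moves": [0, 0, -1, 0, 0, 0, -1, 0, 0, 0, 0, 0, 0, 1, 0, 0, 0, 0, 0, 0, 1, 0, 0, 0, 0, 0, 0, 1, 0, 0, 0, 0, 0, 0, 1, 0, 0, 0, 0, 0, 0, 1, 0, 0, 0, 0, 0, 0, 1, 0, 0, 0, 0, 0, 0, 1]
}}

```text
time: 6.25
ee_pos: [0.5203, 0.2036, 0.1524]
tcp_rot: [180.0, 0.1, 157.5]
wrist_force: [-0.2, -1.7, 5.3]
opening: 0.0209
grasp_force: 38.9
```

Call:
{"method": "send_rows", "body": {
  "moves": [0, 0, 0.5, 0, 0, 0, 1, 0, 0, 1, 0, 0, 0, 1, 0, 0, 1, 0, 0, 0, 1, 0, 0, 1, 0, 0, 0, 1, 0, 0, 1, 0, 0, 0, 1, 0, 0, 0.5, 0, 0, 0, 1, 0, 0.7, 0, 0, 0, 0, 1, -0.24, 1, 0, 0, 0, 0, 1]
}}

```text
time: 7.25
ee_pos: [0.5141, 0.2472, 0.2754]
tcp_rot: [-180.0, -0.0, 157.5]
wrist_force: [-0.6, -0.5, -1.1]
opening: 0.0209
grasp_force: 39.3
```

Call:
{"method": "send_rows", "body": {
  "moves": [-0.25, 1, 0, 0, 0, 0, 1, -0.25, 1, 0, 0, 0, 0, 1, -0.25, 1, 0, 0, 0, 0, 1, -0.25, 1, 0, 0, 0, 0, 1, 0, 0.98, 0, 0, 0, 0, 1, 0, 0, 0, 0, 0, 0, 1]
}}

```text
time: 8.0
ee_pos: [0.4882, 0.3729, 0.2744]
tcp_rot: [-179.9, -0.1, 157.7]
wrist_force: [0.1, 0.2, -1.1]
opening: 0.0211
grasp_force: 39.4
```

```bash
python3 - <<'E'
from h import *
D={c:bot.camera(c) for c in("scene","top","wrist")}
o=bot.get_obs();print(o["ee_pos"],o["opening"])
for c in("wrist","scene"):
    d=D[c];print(c,"exp pot rim",proj(d,(.489,.371,.1)).round(),"brush end",proj(d,(.4893,.3713,.131)).round(),"head top",proj(d,(.4893,.3713,.216)).round())
a=cv2.resize(D["wrist"]["color"][170:384,130:400],None,fx=1.4,fy=1.4)
p=proj(D["scene"],(.489,.371,.15))[0].astype(int)
b=cv2.resize(D["scene"]["color"][max(p[1]-90,0):p[1]+90,p[0]-60:p[0]+60],None,fx=3,fy=3,interpolation=cv2.INTER_CUBIC)
print(p)
H=np.zeros((560,780,3),np.uint8);H[:min(a.shape[0],560),:a.shape[1]]=a[:560];H[:b.shape[0],380:380+b.shape[1]]=b[:560,:400]
cv2.imwrite("pics/g.png",H[:,:,::-1])
E
```

```text
[0.48878294 0.37076642 0.27560035] 0.02058525256236532
wrist exp pot rim [[257. 171.]] brush end [[258. 179.]] head top [[258. 213.]]
scene exp pot rim [[396. 282.]] brush end [[399. 270.]] head top [[409. 235.]]
[401 262]
```

View pics/g.png

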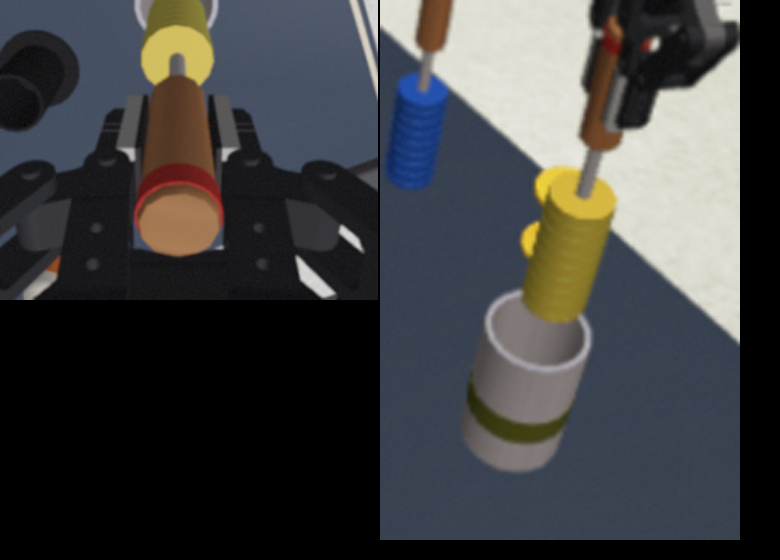

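```bash
python3 - <<'E'
from h import *
D={c:bot.camera(c) for c in("scene","wrist","top")}
for c,box in(("scene",(370,225,425,300)),("wrist",(200,120,310,240)),("top",(50,190,130,260))):
    d=D[c];x0,y0,x1,y1=box
    h=cv2.cvtColor(d["color"][y0:y1,x0:x1],cv2.COLOR_RGB2HSV)
    m=(h[...,0]>20)&(h[...,0]<33)&(h[...,1]>120)&(h[...,2]>70)
    print(c,[(y0+i,x0+np.where(r)[0].min(),x0+np.where(r)[0].max()) for i,r in enumerate(m) if r.any()][::3])
    for nm,Z in(("headpred",[(.0185,.131),(.0185,.216)]),("potpred",[(.031,0),(.031,.1)])):
        print(nm,ext(d,cyl(.489,.371,Z)).round(1))
    print("rimpred",ext(d,cyl(.489,.371,[(.031,.1)])).round(1),"endpred",ext(d,cyl(.489,.371,[(.0185,.131)])).round(1))
    print([np.round(x["extent"],1) for x in bot.trace(c,"pot")][:2])
    print([np.round(x["extent"],1) for x in bot.trace(c,"brush")][:3])
E
```

```text
scene [(228, np.int64(397), np.int64(405)), (231, np.int64(393), np.int64(414)), (234, np.int64(392), np.int64(416)), (237, np.int64(393), np.int64(417)), (240, np.int64(394), np.int64(417)), (243, np.int64(394), np.int64(416)), (246, np.int64(392), np.int64(415)), (249, np.int64(389), np.int64(414)), (252, np.int64(388), np.int64(414)), (255, np.int64(389), np.int64(413)), (258, np.int64(390), np.int64(412)), (261, np.int64(389), np.int64(411)), (264, np.int64(388), np.int64(410)), (267, np.int64(388), np.int64(409)), (270, np.int64(388), np.int64(408)), (273, np.int64(390), np.int64(407)), (276, np.int64(393), np.int64(404))]
headpred [388.1 226.5 421.  278.4]
potpred [369.3 268.3 413.7 329.7]
rimpred [377.8 268.3 413.7 295.9] endpred [388.1 261.9 410.  278.4]
[array([367.9, 270.4, 411.7, 329.3])]
[array([387.7, 177.2, 428.4, 279.7]), array([341.7, 156.2, 368.1, 235.5])]
wrist [(163, np.int64(253), np.int64(258)), (166, np.int64(246), np.int64(266)), (169, np.int64(242), np.int64(270)), (172, np.int64(240), np.int64(272)), (175, np.int64(239), np.int64(274)), (178, np.int64(238), n
[... 693 characters left out ...]
 128.8 287.6 198.7]
rimpred [227.6 140.4 287.6 198.7] endpred [238.  159.  277.3 197. ]
[array([226.3, 130.7, 284.9, 187.7])]
[array([224.6, 161. , 290.4, 350.4]), array([  0. , 141.6,  99.3, 204.9])]
top [(216, np.int64(64), np.int64(70)), (219, np.int64(60), np.int64(84)), (222, np.int64(63), np.int64(87)), (225, np.int64(67), np.int64(88)), (228, np.int64(66), np.int64(87)), (231, np.int64(65), np.int64(86)), (234, np.int64(80), np.int64(81))]
headpred [ 55.3 215.5  88.9 235.2]
potpred [ 71.4 213.5 112.6 241.8]
rimpred [ 71.4 213.5  99.4 241.2] endpred [ 71.8 218.2  88.9 235.2]
[array([ 75.9, 211.1, 112.9, 247.4])]
[array([ 60. , 218.1,  91.2, 233.5]), array([168.7, 258.4, 197.9, 273.8])]
```

Call:
{"method": "send_rows", "body": {
  "moves": [0, 0, -0.8, 0, 0, 0, 1, 0, 0, -0.8, 0, 0, 0, 1, 0, 0, -0.8, 0, 0, 0, 1, 0, 0, 0, 0, 0, 0, 1]
}}

```text
time: 9.1
ee_pos: [0.4885, 0.3703, 0.2149]
tcp_rot: [-179.9, -0.1, 157.5]
wrist_force: [0.7, -0.5, -1.4]
opening: 0.0208
grasp_force: 39.5
```

Call:
{"method": "send_rows", "body": {
  "moves": [0, 0, -0.8, 0, 0, 0, 1, 0, 0, -0.7, 0, 0, 0, 1, 0, 0, -0.7, 0, 0, 0, 1, 0, 0, 0, 0, 0, 0, 1, 0, 0, 0, 0, 0, 0, 1]
}}

```text
time: 9.72
ee_pos: [0.4892, 0.371, 0.1622]
tcp_rot: [180.0, 0.0, 157.5]
wrist_force: [0.2, 0.4, -1.0]
opening: 0.0211
grasp_force: 39.4
```

Call:
{"method": "send_rows", "body": {
  "moves": [0, 0, -0.16, 0, 0, 0, 1, 0, 0, 0, 0, 0, 0, 1, 0, 0, 1, 0, 0, 0, 1, 0, 0, 1, 0, 0, 0, 1, 0, 0, 0.2, 0, 0, 0, 1, 0, 0, 0, 0, 0, 0, 1, 0, 0, -1, 0, 0, 0, 1, 0, 0, -1, 0, 0, 0, 1]
}}

```text
time: 10.72
ee_pos: [0.4887, 0.3706, 0.1603]
tcp_rot: [-179.9, -0.0, 157.6]
wrist_force: [-0.2, -0.5, -2.4]
opening: 0.0209
grasp_force: 39.5
```

Call:
{"method": "send_rows", "body": {
  "moves": [0, 0, -0.2, 0, 0, 0, 1, 0, 0, 0, 0, 0, 0, 1, 0, 0, 1, 0, 0, 0, 1, 0, 0, 1, 0, 0, 0, 1, 0, 0, 0.2, 0, 0, 0, 1, 0, 0, 0, 0, 0, 0, 1, 0, 0, -1, 0, 0, 0, 1, 0, 0, -1, 0, 0, 0, 1]
}}

```text
time: 11.72
ee_pos: [0.4888, 0.3707, 0.1605]
tcp_rot: [-180.0, -0.0, 157.5]
wrist_force: [-0.7, 0.8, -1.1]
opening: 0.0213
grasp_force: 39.6
```

Call:
{"method": "send_rows", "body": {
  "moves": [0, 0, -0.2, 0, 0, 0, 1, 0, 0, 0, 0, 0, 0, 1, 0, 0, 0, 0, 0, 0, 1]
}}

```text
time: 12.1
ee_pos: [0.4893, 0.3711, 0.1583]
tcp_rot: [179.9, 0.0, 157.6]
wrist_force: [-0.1, -0.4, -0.9]
opening: 0.0209
grasp_force: 39.5
```

```bash
python3 - <<'E'
from h import *
for c in("scene","wrist"):
    d=bot.camera(c);o=bot.get_obs()["ee_pos"]
    print(o,[np.round(x["extent"],1) for x in bot.trace(c,"pot")][:2],[np.round(x["extent"],1) for x in bot.trace(c,"brush")][:2])
    print("handle pred",ext(d,cyl(*o[:2],[(.011,o[2]-.0205),(.011,o[2]+.0545)])).round(1))
E
```

```text
[0.48934901 0.37108651 0.15836961] [array([366.2, 269.9, 410.3, 330.5]), array([260.4, 192. , 289.2, 231.9])] [array([382.8, 235.1, 405.3, 295.8]), array([343.6, 156. , 368.5, 236. ])]
handle pred [393.1 231.3 415.6 272.4]
[0.48924013 0.37100253 0.15794718] [array([211.6, 142.4, 302.2, 237.6])] [array([222. , 176.6, 290.5, 350.8])]
handle pred [225.3 219.  288.4 355.1]
```

Call:
{"method": "send_rows", "body": {
  "moves": [0, 0, 1, 0, 0, 0, 1, 0, 0, 1, 0, 0, 0, 1, 0, 0, 1, 0, 0, 0, 1, 0, 0, 1, 0, 0, 0, 1, 0, 0, 0.76, 0, 0, 0, 1, 0, -0.68, 0, 0, 0, 0, 1, 0.24, -1, 0, 0, 0, 0, 1, 0.25, -1, 0, 0, 0, 0, 1]
}}

```text
time: 13.4
ee_pos: [0.5011, 0.3022, 0.2753]
tcp_rot: [-179.9, -0.0, 157.6]
wrist_force: [-0.7, 0.0, -1.7]
opening: 0.0207
grasp_force: 39.7
```

Call:
{"method": "send_rows", "body": {
  "moves": [0.25, -1, 0, 0, 0, 0, 1, 0.25, -1, 0, 0, 0, 0, 1, 0.25, -1, 0, 0, 0, 0, 1, 0, -1, 0, 0, 0, 0, 1, 0, 0, 0, 0, 0, 0, 1]
}}

```text
time: 14.02
ee_pos: [0.5198, 0.2017, 0.2758]
tcp_rot: [-180.0, -0.0, 157.4]
wrist_force: [-0.3, -0.0, -1.1]
opening: 0.021
grasp_force: 39.8
```

```bash
python3 - <<'E'
from h import *
D={c:bot.camera(c) for c in("scene","wrist","top")}
print(bot.get_obs()["ee_pos"])
obs=[]
for c in D:
    d=D[c];h=cv2.cvtColor(d["color"],cv2.COLOR_RGB2HSV)
    p=proj(d,(.520,.204,.17))[0].astype(int)
    m=((h[...,0]>20)&(h[...,0]<33)&(h[...,1]>120)&(h[...,2]>70)).astype(np.uint8)
    n,l,st,ce=cv2.connectedComponentsWithStats(m)
    i=1+np.argmin([np.hypot(*(ce[k]-p))+(1000 if st[k,4]<80 else 0) for k in range(1,n)])
    print(c,"yellow",[st[i,0],st[i,1],st[i,0]+st[i,2],st[i,1]+st[i,3]],"pred",ext(d,cyl(.520,.204,[(.0185,.131),(.0185,.216)])).round(1),"end",ext(d,cyl(.520,.204,[(.0185,.131)])).round(1))
    r=[x["extent"] for x in bot.trace(c,"holder")][:1]
    print("holder",np.round(r,1),"pred",ext(d,cyl(.522,.205,[(.042,0),(.042,.006),(.028,.08)])).round(1))
d=D["scene"];e=D["wrist"]
A=cv2.resize(d["color"][200:300,270:370],None,fx=4,fy=4,interpolation=cv2.INTER_CUBIC)
B=cv2.resize(e["color"][130:250,190:310],(400,400),interpolation=cv2.INTER_CUBIC)
cv2.imwrite("pics/i.png",np.hstack([A,B])[:,:,::-1])
E
```

```text
[0.51979364 0.2038705  0.27586418]
scene yellow [np.int32(316), np.int32(178), np.int32(339), np.int32(225)] pred [316.8 177.7 341.  225.6] end [316.8 212.4 336.3 225.6]
holder [[302.1 228.8 338.9 281.9]] pred [300.4 228.7 341.1 281.2]
wrist yellow [np.int32(231), np.int32(161), np.int32(282), np.int32(231)] pred [231.9 158.9 285.9 235.8] end [238.7 158.9 278.1 196.9]
holder [[226.2 125.6 286.3 181.1]] pred [227.5 121.3 291.2 191.5]
top yellow [np.int32(251), np.int32(118), np.int32(264), np.int32(154)] pred [140.1 199.2 166.2 220.1] end [149.3 203.2 166.2 220.1]
holder [[196.8 114.9 215.9 134.7]] pred [149.5 197.8 184.9 232. ]
```

View pics/i.png

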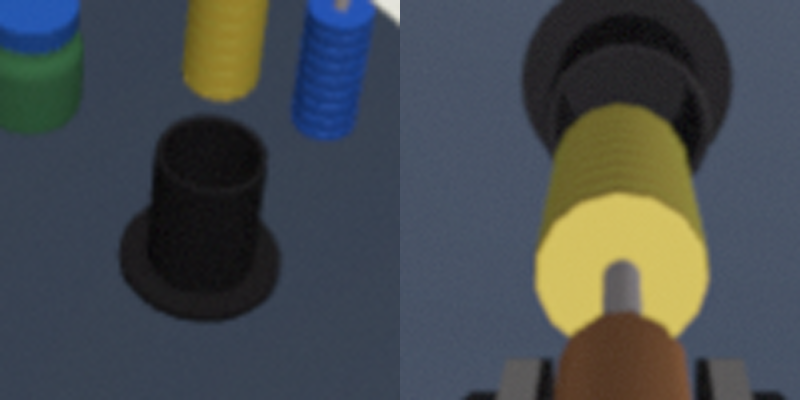

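Call:
{"method": "send_rows", "body": {
  "moves": [0.06, 0.06, -0.8, 0, 0, 0, 1, 0, 0, -0.8, 0, 0, 0, 1, 0, 0, -0.8, 0, 0, 0, 1, 0, 0, -0.4, 0, 0, 0, 1, 0, 0, 0, 0, 0, 0, 1]
}}

```text
time: 14.95
ee_pos: [0.5212, 0.2055, 0.2058]
tcp_rot: [-180.0, -0.0, 157.6]
wrist_force: [-1.3, -0.4, -0.9]
opening: 0.0211
grasp_force: 39.7
```

Call:
{"method": "send_rows", "body": {
  "moves": [0, 0, -0.8, 0, 0, 0, 1, 0, 0, -0.8, 0, 0, 0, 1, 0, 0, -0.5, 0, 0, 0, 1, 0, 0, 0, 0, 0, 0, 1]
}}

```text
time: 15.45
ee_pos: [0.5214, 0.2053, 0.1538]
tcp_rot: [-180.0, -0.0, 157.6]
wrist_force: [-0.1, 0.1, -1.2]
opening: 0.021
grasp_force: 39.7
```

Call:
{"method": "send_rows", "body": {
  "moves": [0, 0, -0.08, 0, 0, 0, 1, 0, 0, 0, 0, 0, 0, 0.3, 0, 0, 0, 0, 0, 0, -0.2, 0, 0, 0, 0, 0, 0, -1, 0, 0, 0, 0, 0, 0, -1, 0, 0, 0, 0, 0, 0, -1, 0, 0, 0, 0, 0, 0, -1, 0, 0, 0, 0, 0, 0, -1]
}}

```text
time: 16.45
ee_pos: [0.5215, 0.2053, 0.1518]
tcp_rot: [-180.0, -0.0, 157.6]
wrist_force: [-0.5, 0.4, -0.4]
opening: 0.0856
grasp_force: 0.0
```

Call:
{"method": "send_rows", "body": {
  "moves": [0, 0, 0.8, 0, 0, 0, -1, 0, 0, 1, 0, 0, 0, -1, 0, 0, 1, 0, 0, 0, -1, 0, 0, 1, 0, 0, 0, -1, 0, 0, 0.8, 0, 0, 0, -1, 0, -1, 0, 0, 0, -1, -1, 0, -1, 0, 0, 0, -1, -1, 0, -1, 0, 0, 0, -1, -1]
}}

```text
time: 17.45
ee_pos: [0.5215, 0.1297, 0.2668]
tcp_rot: [180.0, 0.0, 131.5]
wrist_force: [0.4, 0.5, 1.0]
opening: 0.0857
grasp_force: 0.0
```

```bash
python3 - <<'E'
from h import *
for c in("scene","top"):
    d=bot.camera(c)
    for n in("pot","brush","holder"): print(c,n,[np.round(x["extent"],1).tolist() for x in bot.trace(c,n)][:2])
    print("brush pred",ext(d,cyl(.522,.205,[(.011,.206),(.0185,.08)])).round(1),"pot pred",ext(d,cyl(.489,.371,[(.031,0),(.031,.1)])).round(1))
E
```

```text
scene pot [[368.2, 267.8, 408.3, 330.1]]
scene brush [[343.7, 154.9, 367.5, 235.2]]
scene holder []
brush pred [314.4 185.2 335.7 245.3] pot pred [369.3 268.3 413.7 329.7]
top pot []
top brush []
top holder []
brush pred [144.5 202.4 169.8 220.5] pot pred [ 71.4 213.5 112.6 241.8]
```

Call:
{"method": "send_rows", "body": {
  "moves": [0, -1, 0, 0, 0, -1, -1, 0, -1, 0, 0, 0, -1, -1, 0, -1, 0, 0, 0, -1, -1, 0, -1, 0, 0, 0, -1, -1, 0, -1, 0, 0, 0, -1, -1, 0, -1, 0, 0, 0, -1, -1, 0, -1, 0, 0, 0, -1, -1, 0, -1, 0, 0, 0, -1, -1]
}}

```text
time: 18.85
ee_pos: [0.5217, -0.0699, 0.2667]
tcp_rot: [-180.0, -0.0, 62.8]
wrist_force: [-0.5, 1.3, 0.5]
opening: 0.0854
grasp_force: 0.0
```

Call:
{"method": "send_rows", "body": {
  "moves": [0, -1, 0, 0, 0, -1, -1, 0, -1, 0, 0, 0, 0, -1, 0, -1, 0, 0, 0, 0, -1, 0, -1, 0, 0, 0, 0, -1, 0, -1, 0, 0, 0, 0, -1, 0, -1, 0, 0, 0, 0, -1, 0, -1, 0, 0, 0, 0, -1, 0, -1, 0, 0, 0, 0, -1]
}}

```text
time: 19.85
ee_pos: [0.5219, -0.27, 0.2666]
tcp_rot: [-180.0, -0.0, 54.5]
wrist_force: [0.2, -0.1, -0.4]
opening: 0.0851
grasp_force: 0.0
```

```bash
python3 - <<'E'
from h import *
w=bot.camera("wrist");o=bot.get_obs();print(o["ee_pos"],o["tcp_rot"],"cam",-w["R"].T@w["t"])
print("pred knob",proj(w,(.5195,-.358,.085)),"pad",proj(w,(.52,-.225,.058)))
print([ (np.round(x["pixel"]),x["p"]) for x in bot.landmark_of("wrist","knob_grip")])
h=cv2.cvtColor(w["color"],cv2.COLOR_RGB2HSV)
m=((h[...,0]>3)&(h[...,0]<14)&(h[...,1]>190)&(h[...,2]>150)).astype(np.uint8)
n,l,st,ce=cv2.connectedComponentsWithStats(m)
for k in range(1,n):
    if st[k,4]>100:
        r=cv2.minAreaRect(np.argwhere(l==k)[:,::-1].astype(np.float32)); print(st[k],r)
        print([ray(w,p,.085)[:2].round(4).tolist() for p in cv2.boxPoints(r)],ray(w,r[0],.085)[:2])
for n in("brush","pot","holder"): print(n,[np.round(x["extent"],1).tolist() for x in (bot.camera("top"),bot.trace("top",n))[1]][:2])
cv2.imwrite("pics/j.png",w["color"][:,:,::-1])
E
```

```text
[ 0.52168618 -0.27237424  0.26605712] [-1.79993034e+02  5.62507910e-02  5.44340633e+01] cam [ 0.56643923 -0.2055572   0.40938773]
pred knob [[301.11925195 231.52388678]] pad [[232.32448703 130.76896247]]
[(array([302., 233.]), 0.59)]
brush [[174.2, 258.0, 197.4, 275.1], [146.3, 205.5, 175.1, 220.4]]
pot [[73.9, 214.4, 113.3, 243.8], [315.5, 183.8, 373.8, 243.9]]
holder [[151.1, 199.5, 182.1, 231.3]]
```

View pics/j.png

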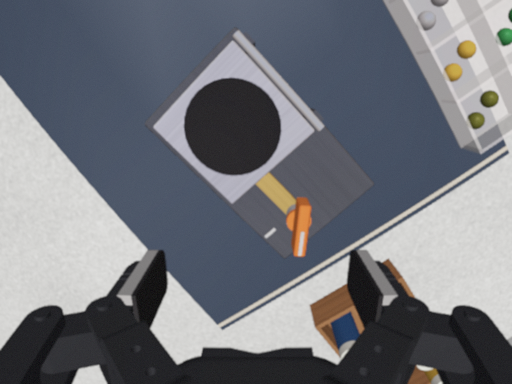

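Wrist view: the wing runs from (304,200) to (298,255), its white line points down, and the base mark is at (270,233). The black pad is at (232,127). The rack at (360,310) is clear.

```bash
python3 - <<'E'
from h import *
w=bot.camera("wrist")
a,b=ray(w,(304.5,199),.085),ray(w,(299,256),.085)
print("wing",(a+b)/2,np.hypot(*(a-b)[:2]),np.degrees(np.arctan2(*(a-b)[1::-1])))
h1,h2=ray(w,(236,36),.058),ray(w,(320,129),.058);v=h1-h2
print("hinge",(h1+h2)/2,np.hypot(*v[:2]),"stand yaw",np.degrees(np.arctan2(v[1],v[0]))-90)
b1,b2=ray(w,(372,184),.018),ray(w,(288,257),.018);v=b1-b2;print("yaw base",np.degrees(np.arctan2(v[1],v[0])))
for z in(.05,.054): print("pad",ray(w,(232.5,126.5),z))
E
```

```text
wing [ 0.52187198 -0.35422265  0.085     ] 0.06989392046801327 52.13782572468449
hinge [ 0.59035549 -0.21297988  0.058     ] 0.1317403447945104 stand yaw 8.262473094879354
yaw base 9.478681432714916
pad [ 0.52181892 -0.22062222  0.05      ]
pad [ 0.52231285 -0.22044188  0.054     ]
```

Call:
{"method": "send_rows", "body": {
  "moves": [-0.06, -0.87, 0, 0, 0, -0.28, -0.2, 0, -0.87, 0, 0, 0, 0, -0.2, 0, -0.87, 0, 0, 0, 0, -0.2, 0, -0.87, 0, 0, 0, 0, -0.2, 0, 0, -1, 0, 0, 0, -0.2, 0, 0, -1, 0, 0, 0, -0.2, 0, 0, -1, 0, 0, 0, -0.2, 0, 0, -1, 0, 0, 0, -0.2]
}}

```text
time: 21.3
ee_pos: [0.5197, -0.3581, 0.1656]
tcp_rot: [-180.0, 0.0, 52.0]
wrist_force: [-0.2, 0.3, 0.4]
opening: 0.0513
grasp_force: 0.0
```

Call:
{"method": "send_rows", "body": {
  "moves": [0, 0, -1, 0, 0, 0, -0.2, 0, 0, -1, 0, 0, 0, -0.2, 0, 0, -1, 0, 0, 0, -0.2, 0, 0, -0.8, 0, 0, 0, -0.2, 0, 0, -0.4, 0, 0, 0, -0.2, 0, 0, 0, 0, 0, 0, -0.2]
}}

```text
time: 22.05
ee_pos: [0.5196, -0.3572, 0.0612]
tcp_rot: [-179.9, 0.0, 52.0]
wrist_force: [0.0, 0.1, 1.1]
opening: 0.0514
grasp_force: 0.0
```

Call:
{"method": "send_rows", "body": {
  "moves": [0, 0, 0, 0, 0, 0, 0.4, 0, 0, 0, 0, 0, 0, 1, 0, 0, 0, 0, 0, 0, 1, 0, 0, 0, 0, 0, 0, 1, 0, 0, 0, 0, 0, 0, 1, 0, 0, 0, 0, 0, 0, 1]
}}

```text
time: 22.8
ee_pos: [0.5215, -0.3579, 0.0632]
tcp_rot: [179.7, 0.0, 52.0]
wrist_force: [5.6, -4.9, 0.0]
opening: 0.0133
grasp_force: 40.3
```

Call:
{"method": "send_rows", "body": {
  "moves": [0.06, -0.04, 0, 0, 0, -0.8, 1, 0, 0, 0, 0, 0, -0.8, 1, 0, 0, 0, 0, 0, -0.8, 1, 0, 0, 0, 0, 0, -0.8, 1, 0, 0, 0, 0, 0, -0.8, 1, 0, 0, 0, 0, 0, -0.8, 1, 0, 0, 0, 0, 0, -0.3, 1, 0, 0, 0, 0, 0, 0, 1]
}}

```text
time: 23.8
ee_pos: [0.5222, -0.3588, 0.0631]
tcp_rot: [179.8, -0.1, 8.2]
wrist_force: [2.9, -5.4, 1.5]
opening: 0.0126
grasp_force: 40.8
```

Call:
{"method": "send_rows", "body": {
  "moves": [0, 0, 0, 0, 0, 0, 1, 0, 0, 0, 0, 0, 0, 1]
}}

```text
time: 24.05
ee_pos: [0.5222, -0.3588, 0.0631]
tcp_rot: [179.8, -0.1, 8.2]
wrist_force: [2.2, -5.6, 2.3]
opening: 0.013
grasp_force: 40.8
```

Call:
{"method": "send_rows", "body": {
  "moves": [0, 0, 0, 0, 0, 0, 0.4, 0, 0, 0, 0, 0, 0, 0, 0, 0, 0, 0, 0, 0, -0.4, 0, 0, 0, 0, 0, 0, -0.4, 0, 0, 1, 0, 0, 0, -0.4, 0, 0, 1, 0, 0, 0, -0.4, 0, 0, 1, 0, 0, 0, -0.4, 0, 0, 1, 0, 0, 0, -0.4]
}}

```text
time: 25.05
ee_pos: [0.5214, -0.3576, 0.1626]
tcp_rot: [-180.0, 0.0, 8.2]
wrist_force: [-0.9, -0.4, -0.1]
opening: 0.0597
grasp_force: 0.0
```

Call:
{"method": "send_rows", "body": {
  "moves": [0, 0.5, 1, 0, 0, 0, -1, 0, 1, 1, 0, 0, 0, -1, 0, 1, 1, 0, 0, 0, -1, -1, 1, 1, 0, 0, 0, -1, -1, 1, 1, 0, 0, 0, -1]
}}

```text
time: 25.68
ee_pos: [0.4709, -0.2443, 0.2874]
tcp_rot: [-180.0, 0.0, 8.2]
wrist_force: [0.9, -1.2, 0.6]
opening: 0.0854
grasp_force: 0.0
```

```bash
python3 - <<'E'
from h import *
w=bot.camera("wrist");o=bot.get_obs();print(o["ee_pos"],o["tcp_rot"])
print("pred knob",proj(w,(.522,-.36,.085)),"pad",proj(w,(.522,-.222,.058)),[(np.round(x["pixel"]),x["p"]) for x in bot.landmark_of("wrist","knob_grip")+bot.landmark_of("wrist","pad")])
d=bot.camera("top")
A=cv2.resize(d["color"][165:260,295:445],None,fx=2.6,fy=2.6,interpolation=cv2.INTER_CUBIC)
B=cv2.resize(w["color"],(400,300));C=np.zeros((300,800,3),np.uint8);C[:247,:390]=A;C[:,400:]=B
cv2.imwrite("pics/k.png",C[:,:,::-1])
for n in("brush","pot","holder"): print(n,[np.round(x["extent"],1).tolist() for x in bot.trace("top",n)][:2])
E
```

```text
[ 0.46893778 -0.24231032  0.29222603] [179.89442772  -0.19571227   8.23080478]
pred knob [[368.39764406 133.29097344]] pad [[244.15197823 112.25869643]] [(array([368., 134.]), 0.9), (array([244., 109.]), 0.96)]
brush [[147.1, 204.8, 173.8, 221.4], [170.4, 256.0, 199.8, 275.6]]
pot [[74.3, 215.0, 111.8, 246.2], [99.9, 135.1, 130.2, 162.8]]
holder [[152.1, 199.1, 183.4, 230.4]]
```

View pics/k.png

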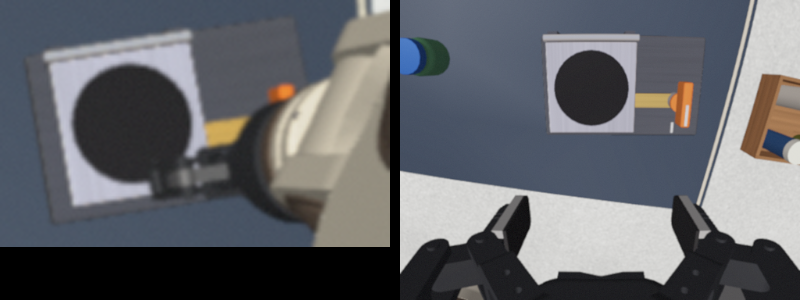

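Now the wing is square to the stand, with its line toward the mark. I'll check the angle numerically.

```bash
python3 - <<'E'
from h import *
w=bot.camera("wrist");im=w["color"];h=cv2.cvtColor(im,cv2.COLOR_RGB2HSV)
m=((h[...,0]<14)&(h[...,1]>150)&(h[...,2]>130)).astype(np.uint8)[:, :]
m[:, :340]=0;m[:, 400:]=0;m[:80]=0;m[185:]=0
ys,xs=np.where(m);print(len(xs),xs.min(),xs.max(),ys.min(),ys.max())
# right edge of wing top (a straight top edge)
R=np.array([(xs[ys==y].max()+.5,y) for y in range(ys.min()+5,ys.max()-4)]);f=np.polyfit(R[:,1],R[:,0],1)
a,b=[ray(w,(np.polyval(f,y),y),.085) for y in(R[0,1],R[-1,1])];v=a-b
print("wing yaw",np.degrees(np.arctan2(v[1],v[0])))
# pad circle
dk=((im.max(2)<60)).astype(np.uint8);n,l,st,ce=cv2.connectedComponentsWithStats(dk)
k=1+np.argmin([np.hypot(*(ce[i]-(244,111)))+(1e3 if st[i,4]<1000 else 0) for i in range(1,n)])
print(st[k],ce[k],"pad",ray(w,ce[k],.058))
pl=((im.min(2)>120)&(h[...,1]<60)).astype(np.uint8);pl[:, 310:]=0;pl[:, :180]=0;pl[:40]=0;pl[175:]=0
# plate right edge & left edge
for s in(1,-1):
    P=[]
    for y in range(75,160):
        x=np.where(pl[y])[0]
        if len(x): P.append((x.max() if s>0 else x.min(),y))
    P=np.array(P);f=np.polyfit(P[:,1],P[:,0],1);a,b=[ray(w,(np.polyval(f,y),y),.058) for y in(75,160)];v=a-b
    print("plate edge yaw",np.degrees(np.arctan2(v[1],v[0])),a,b)
E
```

```text
693 345 374 105 163
wing yaw 8.051598873259955
[ 197   66   94   94 6948] [243.49553828 112.38111687] pad [ 0.52245007 -0.22249778  0.058     ]
plate edge yaw 8.096804046055516 [ 0.5723123  -0.28024791  0.058     ] [ 0.47680519 -0.29383515  0.058     ]
plate edge yaw 8.179652939515183 [ 0.55417636 -0.15241368  0.058     ] [ 0.45841715 -0.16617808  0.058     ]
```

Call:
{"method": "send_rows", "body": {
  "moves": [0, 1, 0, 0, 0, 0, -1, 0, 1, 0, 0, 0, 0, -1, 0, 1, 0, 0, 0, 0, -1, 0, 1, 0, 0, 0, 0, -1, 0, 1, 0, 0, 0, 0, -1, 0, 1, 0, 0, 0, 0, -1, 0, 1, 0, 0, 0, 0, -1, 0, 1, 0, 0, 0, 0, -1]
}}

```text
time: 27.08
ee_pos: [0.4717, -0.0446, 0.2858]
tcp_rot: [-180.0, 0.1, 8.2]
wrist_force: [-0.7, 0.8, -0.1]
opening: 0.0855
grasp_force: 0.0
```

Call:
{"method": "send_rows", "body": {
  "moves": [0, 1, 0, 0, 0, 0, -1, 0, 1, 0, 0, 0, 0, -1, 0, 1, 0, 0, 0, 0, -1, 0, 1, 0, 0, 0, 0, -1, 0, 1, 0, 0, 0, 0, -1, 0, 1, 0, 0, 0, 0, -1, 0, 1, 0, 0, 0, 0, -1, 0, 1, 0, 0, 0, 0, -1]
}}

```text
time: 28.08
ee_pos: [0.4801, 0.11, 0.2867]
tcp_rot: [-178.0, 0.0, 11.8]
wrist_force: [0.4, 0.4, 0.1]
opening: 0.0853
grasp_force: 0.0
```

Call:
{"method": "send_rows", "body": {
  "moves": [0, 1, 0, 0, 0, 0, -1, -0.3, 1, 0, 0, 0, 0, -1, -0.3, 1, 0, 0, 0, 0, -1, -0.3, 1, 0, 0, 0, 0, -1, -0.3, 1, 0, 0, 0, 0, -1, -0.3, 1, 0, 0, 0, 0, -1, 0, 1, 0, 0, 0, 0, -1, 0, 0.6, 0, 0, 0, 0, -1]
}}

```text
time: 29.08
ee_pos: [0.4707, 0.2038, 0.2867]
tcp_rot: [-173.7, 0.1, 20.0]
wrist_force: [-0.3, 0.1, -0.3]
opening: 0.0858
grasp_force: 0.0
```

```bash
python3 - <<'E'
from h import *
w=bot.camera("wrist");print(bot.get_obs()["ee_pos"])
e=[x["extent"] for x in bot.trace("wrist","pot")]
print(e,"pred",ext(w,cyl(.489,.371,[(.031,.1),(.031,0)])).round(1))
for q in e[:2]:
    s=least_squares(lambda s:(ext(w,cyl(s[0],s[1],[(.031,.1),(.031,0)]))-q),(.489,.37));print(s.x.round(4),s.fun.round(1))
E
```

```text
[0.47088969 0.2042674  0.28646417]
[[112.5, 62.6, 195.8, 121.4]] pred [108.6  64.6 191.7 124.5]
[0.4931 0.3669] [ 0.3 -0.7 -0.3  0.7]
```

```bash
python3 - <<'E'
from workcell import bot
o=bot.get_obs();print(o["q"].round(1),o["qd"].round(1),o["ee_pos"],o["tcp_rot"])
E
```

```text
[ 19.9   1.4  12.3 101.1   6.3 179.9] [-0.8 -0.8 -0.5  0.4 -0.5 -0. ] [0.47068187 0.2036404  0.28647695] [-1.73692272e+02  8.50893873e-02  1.99517357e+01]
```

```bash
cat > rot.py <<'E'
from workcell import bot
from scipy.spatial.transform import Rotation as R
import sys
o=bot.get_obs();c=R.from_euler("xyz",o["tcp_rot"],degrees=True);t=R.from_euler("xyz",[180,0,float(sys.argv[1])],degrees=True)
print(o["ee_pos"],o["tcp_rot"],((t*c.inv()).as_rotvec()/.15).round(2))
E
python3 rot.py 90
```

```text
[0.47068187 0.2036404  0.28647695] [-1.73692272e+02  8.50893873e-02  1.99517357e+01] [-0.44 -0.65  8.14]
```

Call:
{"method": "send_rows", "body": {
  "moves": [0, 0, 0, -0.05, -0.08, 1, -1, 0, 0.5, 0, -0.05, -0.08, 1, -1, 0, 0.7, 0, -0.05, -0.08, 1, -1, 0, 0.7, 0, -0.05, -0.08, 1, -1, 0, 0.7, 0, -0.06, -0.08, 1, -1, 0, 0.7, 0, -0.06, -0.08, 1, -1, 0, 0.7, 0, -0.06, -0.08, 1, -1, 0, 0, 0, -0.06, -0.09, 1, -1]
}}

```text
time: 30.18
ee_pos: [0.4704, 0.3037, 0.2864]
tcp_rot: [-180.0, 0.0, 89.1]
wrist_force: [-0.0, -0.6, -0.2]
opening: 0.085
grasp_force: 0.0
```

```bash
python3 rot.py 90; python3 - <<'E'
from h import *
w=bot.camera("wrist")
e=[x["extent"] for x in bot.trace("wrist","pot")]
print(e,"pred",ext(w,cyl(.489,.371,[(.031,.1),(.031,0)])).round(1))
for q in e[:2]:
    s=least_squares(lambda s:(ext(w,cyl(s[0],s[1],[(.031,.1),(.031,0)]))-q),(.489,.37));print(s.x.round(4),s.fun.round(1))
E
```

```text
[0.47043672 0.30374548 0.28635601] [-1.79972220e+02  1.53260094e-02  8.90537325e+01] [ 0.   -0.    0.11]
[[249.2, 71.8, 308.8, 136.4]] pred [244.3  69.8 305.9 132.8]
[0.4929 0.3682] [-0.9  0.9  0.9 -0.9]
```

Call:
{"method": "send_rows", "body": {
  "moves": [0.3, 0.86, 0, 0, 0, 0, -1, 0.3, 0.85, 0, 0, 0, 0, -1, 0.28, 0.85, 0, 0, 0, 0, -1, 0, 0, -1, 0, 0, 0, -1, 0, 0, -1, 0, 0, 0, -1, 0, 0, -1, 0, 0, 0, -1, 0, 0, -1, 0, 0, 0, -1, 0, 0, -1, 0, 0, 0, -1]
}}

```text
time: 31.28
ee_pos: [0.4925, 0.3664, 0.1611]
tcp_rot: [-180.0, -0.0, 88.5]
wrist_force: [0.4, -0.7, -0.7]
opening: 0.0858
grasp_force: 0.0
```

Call:
{"method": "send_rows", "body": {
  "moves": [0, 0, -0.8, 0, 0, 0, -1, 0, 0, -0.8, 0, 0, 0, -1, 0, 0, -0.8, 0, 0, 0, -1, 0, 0, -0.8, 0, 0, 0, -1, 0, 0, -0.8, 0, 0, 0, -1, 0, 0, 0, 0, 0, 0, -1]
}}

```text
time: 32.02
ee_pos: [0.4917, 0.3659, 0.0603]
tcp_rot: [-179.8, 0.1, 88.5]
wrist_force: [0.4, 0.3, -0.0]
opening: 0.0851
grasp_force: 0.0
```

Call:
{"method": "send_rows", "body": {
  "moves": [0, 0, 0, 0, 0, 0, -0.7, 0, 0, 0, 0, 0, 0, -0.4, 0, 0, 0, 0, 0, 0, 0, 0, 0, 0, 0, 0, 0, 0.3, 0, 0, 0, 0, 0, 0, 0.3, 0, 0, 0, 0, 0, 0, 0.3]
}}

```text
time: 32.78
ee_pos: [0.4927, 0.3673, 0.0635]
tcp_rot: [179.9, -0.1, 88.7]
wrist_force: [-2.7, -0.6, 5.3]
opening: 0.062
grasp_force: 43.8
```

Call:
{"method": "send_rows", "body": {
  "moves": [0, 0, 0, 0, 0, 0, 0.3, 0, 0, 0.6, 0, 0, 0, 0.3, 0, 0, 1, 0, 0, 0, 0.3, 0, 0, 1, 0, 0, 0, 0.3, 0, 0, 1, 0, 0, 0, 0.3, 0, 0, 1, 0, 0, 0, 0.3, 0, 0, 1, 0, 0, 0, 0.3, 0, 0, 1, 0, 0, 0, 0.3],
  "squeeze": 60
}}

```text
time: 33.78
ee_pos: [0.4923, 0.3668, 0.2285]
tcp_rot: [180.0, -0.0, 88.7]
wrist_force: [0.0, 1.5, -3.3]
opening: 0.0619
grasp_force: 66.0
```

Call:
{"method": "send_rows", "body": {
  "moves": [0, 0, 1, 0, 0, 0, 0.3, 0, 0, 1, 0, 0, 0, 0.3, 0, 0, 1, 0, 0, 0, 0.3, 0, -0.5, 0.4, 0, 0, 0, 0.3, 0, -1, 0, 0, 0, 0, 0.3, 0, -1, 0, 0, 0, 0, 0.3, 0, -1, 0, 0, 0, 0, 0.3, 0, -1, 0, 0, 0, 0, 0.3]
}}

```text
time: 34.78
ee_pos: [0.492, 0.2528, 0.3116]
tcp_rot: [-180.0, -0.0, 88.7]
wrist_force: [-0.3, 0.8, -2.0]
opening: 0.0613
grasp_force: 66.2
```

Call:
{"method": "send_rows", "body": {
  "moves": [0, -1, 0, 0, 0, 0, 0.3, 0, -1, 0, 0, 0, 0, 0.3, 0, -1, 0, 0, 0, 0, 0.3, 0, -1, 0, 0, 0, 0, 0.3, 0, -1, 0, 0, 0, 0, 0.3, 0, -1, 0, 0, 0, 0, 0.3, 0, -1, 0, 0, 0, 0, 0.3, 0, -1, 0, 0, 0, 0, 0.3]
}}

```text
time: 35.78
ee_pos: [0.4917, 0.053, 0.3117]
tcp_rot: [-180.0, -0.0, 88.7]
wrist_force: [-0.0, -0.3, -2.3]
opening: 0.0613
grasp_force: 66.2
```

Call:
{"method": "send_rows", "body": {
  "moves": [0.2, -1, 0, 0, 0, 0, 0.3, 0.2, -1, 0, 0, 0, 0, 0.3, 0.2, -1, 0, 0, 0, 0, 0.3, 0.2, -1, 0, 0, 0, 0, 0.3, 0.2, -1, 0, 0, 0, 0, 0.3, 0.2, -1, 0, 0, 0, 0, 0.3, 0, -1, 0, 0, 0, 0, 0.3, 0, -1, 0, 0, 0, 0, 0.3]
}}

```text
time: 36.78
ee_pos: [0.5215, -0.1469, 0.3116]
tcp_rot: [-179.9, -0.0, 88.7]
wrist_force: [0.3, -0.1, -2.7]
opening: 0.0616
grasp_force: 66.2
```

Call:
{"method": "send_rows", "body": {
  "moves": [0, -1, -0.3, 0, 0, 0, 0.3, 0, -1, -0.5, 0, 0, 0, 0.3, 0, -0.7, -0.8, 0, 0, 0, 0.3, 0, -0.3, -0.8, 0, 0, 0, 0.3, 0, 0, 0, 0, 0, 0, 0.3, 0, 0, 0, 0, 0, 0, 0.3]
}}

```text
time: 37.52
ee_pos: [0.522, -0.2205, 0.2527]
tcp_rot: [180.0, -0.0, 88.7]
wrist_force: [0.6, -0.6, -2.3]
opening: 0.0616
grasp_force: 66.4
```

```bash
python3 rot.py 88.7; python3 - <<'E'
from h import *
o=bot.get_obs()["ee_pos"];zb=o[2]-.0635
for c in("scene","wrist","top"):
    d=bot.camera(c)
    e=[x["extent"] for x in bot.trace(c,"pot")]
    P=ext(d,cyl(o[0],o[1],[(.031,zb),(.031,zb+.1)]))
    print(c,np.round(e,1).tolist(),"pred",P.round(1))
    print("pad",[(np.round(x["pixel"],1).tolist(),round(x["p"],2)) for x in bot.landmark_of(c,"pad")],proj(d,(.5225,-.2225,.058)).round(1))
    print("brush",[np.round(x["extent"],1).tolist() for x in bot.trace(c,"brush")][:2])
E
```

```text
[ 0.52202088 -0.22047064  0.25269507] [ 1.79988784e+02 -2.31579960e-02  8.87197505e+01] [-0.  0. -0.]
scene [[213.6, 57.0, 236.4, 105.9], [190.9, 107.3, 213.1, 128.0], [195.3, 129.6, 261.2, 165.5]] pred [208.2  55.  236.7 105.4]
pad [([229.0, 142.4], 0.58), ([285.2, 346.6], 0.58)] [[226.2 143.8]]
brush [[340.8, 154.0, 367.0, 237.2], [313.8, 187.6, 333.2, 247.2]]
wrist [[180.9, 164.3, 334.9, 348.8]] pred [180.5 165.4 335.1 356.8]
pad [([256.6, 163.1], 0.76)] [[257.3 167.5]]
brush []
top [[343.8, 187.6, 364.9, 227.6]] pred [342.2 185.2 386.2 221.4]
pad [([166.5, 217.1], 0.69), ([346.5, 214.5], 0.59)] [[345.1 211.2]]
brush [[169.3, 258.6, 199.8, 274.9], [147.4, 203.9, 173.0, 220.0]]
```

Call:
{"method": "send_rows", "body": {
  "moves": [0, -0.08, -0.9, 0, 0, 0, 0.3, 0, 0, -0.9, 0, 0, 0, 0.3, 0, 0, -0.9, 0, 0, 0, 0.3, 0, 0, -0.9, 0, 0, 0, 0.3, 0, 0, -0.9, 0, 0, 0, 0.3, 0, 0, -0.3, 0, 0, 0, 0.3, 0, 0, -0.2, 0, 0, 0, 0.3, 0, 0, 0, 0, 0, 0, 0.3]
}}

```text
time: 39.12
ee_pos: [0.5225, -0.2226, 0.1274]
tcp_rot: [180.0, -0.0, 88.7]
wrist_force: [0.0, -1.4, -3.5]
opening: 0.0612
grasp_force: 66.4
```

Call:
{"method": "send_rows", "body": {
  "moves": [0, 0, -0.1, 0, 0, 0, 0.3, 0, 0, 0, 0, 0, 0, 0.3]
}}

```text
time: 39.38
ee_pos: [0.5224, -0.2226, 0.1246]
tcp_rot: [180.0, -0.0, 88.7]
wrist_force: [0.0, -0.1, -3.2]
opening: 0.0617
grasp_force: 66.4
```

Call:
{"method": "send_rows", "body": {
  "moves": [0, 0, -0.06, 0, 0, 0, 0.3, 0, 0, -0.06, 0, 0, 0, 0.3, 0, 0, 0, 0, 0, 0, 0.3]
}}

```text
time: 39.75
ee_pos: [0.5224, -0.2226, 0.1217]
tcp_rot: [180.0, -0.0, 88.7]
wrist_force: [-1.5, 0.3, 0.1]
opening: 0.0616
grasp_force: 66.7
```

Contact is made, since the pot's weight has come off the wrist. Next I release slowly and rise.

Call:
{"method": "send_rows", "body": {
  "moves": [0, 0, 0, 0, 0, 0, -0.4, 0, 0, 0, 0, 0, 0, -0.6, 0, 0, 0, 0, 0, 0, -0.8, 0, 0, 0, 0, 0, 0, -1, 0, 0, 0, 0, 0, 0, -1, 0, 0, 0, 0, 0, 0, -1, 0, 0, 0, 0, 0, 0, -1]
}}

```text
time: 40.62
ee_pos: [0.5223, -0.2226, 0.1214]
tcp_rot: [-180.0, -0.0, 88.7]
wrist_force: [1.2, 0.0, -0.9]
opening: 0.0857
grasp_force: 0.0
```

Call:
{"method": "send_rows", "body": {
  "moves": [0, 0, 0.4, 0, 0, 0, -1, 0, 0, 0.6, 0, 0, 0, -1, 0, 0, 1, 0, 0, 0, -1, 0, 0, 1, 0, 0, 0, -1, 0, 0, 1, 0, 0, 0, -1, 0, 0, 1, 0, 0, 0, -1, 0, 0, 1, 0, 0, 0, -1, 0, 0, 0, 0, 0, 0, -1]
}}

```text
time: 41.62
ee_pos: [0.523, -0.2228, 0.2743]
tcp_rot: [179.8, 0.1, 88.7]
wrist_force: [-0.2, 0.2, -0.4]
opening: 0.0854
grasp_force: 0.0
```

```bash
python3 - <<'E'
from h import *
for c in("scene","wrist","top"):
    d=bot.camera(c)
    print(c,[np.round(x["extent"],1).tolist() for x in bot.trace(c,"pot")][:2],"pred",ext(d,cyl(.5225,-.2225,[(.031,.058),(.031,.158)])).round(1))
    print("brush",[np.round(x["extent"],1).tolist() for x in bot.trace(c,"brush")][:2])
E
```

```text
scene [[212.9, 102.6, 238.3, 149.9]] pred [211.6 103.9 238.1 150.5]
brush [[341.6, 155.2, 369.3, 232.8], [313.9, 187.4, 334.7, 249.2]]
wrist [[217.9, 133.7, 293.9, 218.8], [190.4, 93.7, 317.9, 219.1]] pred [221.5 134.9 294.9 221.7]
brush []
top [[332.0, 194.7, 366.3, 226.8]] pred [332.  193.2 369.2 224.3]
brush [[146.8, 206.0, 174.4, 223.3], [172.1, 256.2, 199.1, 273.7]]
```

The pot stands on the pad, the brush is in its holder and the gripper is clear, so I'm handing in.

```bash
python3 -c "
from workcell import bot
print(bot.job_done())"
```

```text
the job is handed in; nothing more can be done
None
```

I handed the job in at about 42 s of the 72 s limit; no verdict came back. By my measurements, the pot was scrubbed with three bottom strokes, the brush is back upright in its holder, the plate is level, and the pot stands on the pad within a few millimetres of its centre.

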